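# Wipe the trimming tray clean into its trough and close it

## Robot

A 6-joint arm with a two-finger parallel gripper is mounted at the origin on a cart in front of the work surface, level with it; the furniture and walls round the work are solid. World frame = base frame: x ahead of the robot, y to its left, z up, the work surface at z = 0. Lengths are in m, angles in degrees, forces in N, time in s.
With the tool pointing down it reaches from about 0.4 to 0.825 m from the base axis. Payload 7 kg.
Tool frame: the origin (TCP) lies midway between the tips of the shut fingers; the grasp point (between the pads) lies ctrl.grasp_offset behind it (ctrl.grasp_offset is the distance from the TCP to the grasp point, in m); z points along the fingers, y is the line along which they close (so a half turn about z gives the same grasp; the last joint's range is limited). The gripper opens to 88 mm and grips with 3 to 60 N. Pads are 19 mm wide; open, the fingers measure 130 mm over their backs; the gripper's body (78 mm by 193 mm) begins 47 mm behind the grasp point.
Start: joints at [-49.154, 20.546, 0.682, 0, -70.136, -16.507], TCP at [0.278, -0.615, 0.227] pointing down, gripper open.
Joint ranges: [-176.03, 176.03], [-82.01, 121.73], [-58.28, 71.71], [-173.87, 95.51], [-174.79, -0.11], [-173.66, 173.66]. Speed limits (degrees/s): [136.94, 136.94, 172.46, 180, 180, 180].

## Interface

Orientations are given as [roll, pitch, yaw] about the fixed x, y, z axes, in that order (R = Rz(yaw) Ry(pitch) Rx(roll)).
In Python, from plant import ctrl gives the robot as it stands. The module is installed in compiled form; this text tells all that it offers.
- The arm moves only by the tool send_rows, never from a script. Its argument "increments" is a list that holds one entry, the list of rows, each a list of 4 numbers: the shift along the world's x, y, z normalised to -1 to 1, where 1 is 0.2 m, then the turn about the world's z normalised to -1 to 1, where 1 is 1.5 rad. In form: [[[x, y, z, roll], ...]]. A call has 1 to 12 rows; each row is the pose to reach, as a shift and turn from the pose commanded when the call began; what a row does not reach only later rows make up. A row lasts 1/8 s, in which the tool goes at most 62.5 mm and 10.7 degrees, less where a joint would pass 70% of its speed; a pose out of reach is approached as far as the arm can. A call with a number of a shift or a turn outside -1 to 1 is refused whole. A call with a gripper value outside its range is refused whole. "jaw" is the opening, from 0 (shut) to 1 (fully open), set as the call begins (left out, the last holds). The fingers move at their own pace and stop on an object; the grip force is fixed at half the most. Time passes only in rows, so rows that repeat a pose let the fingers close. It gives the time, the measured TCP pose, the force, the opening and the grip force at its end, in the units of the state.
- ctrl.get_obs(): the state, without advancing time (a new reading comes with each control period).
- ctrl.snapshot(name): name is "side" or "top"; returns the picture (400x640x3 uint8, red, green, blue); there is no depth.
- ctrl.calibration(name): a dict with "mtx" (3x3 intrinsics, pixels), "eye" and "attitude" of the camera in the world. Camera axes: x right, y up, looking along -z (the intrinsics and any distortion apply to the point x, -y, -z); pixel columns grow to the right and rows downward; lengths in m; the calibration is good to about 2 mm. A picture is of the moment at which its call begins. calibration takes no time and is no camera call.
- ctrl.close_job(): hands the job in; it is judged then, once.
Trained networks look in the newest picture that a camera, given by its name, has taken for a name from the list of things; names that differ only in an ending like _2 or _b are one class to them, and where a whole thing is asked for, a point or a joint stands for the part that bears it (a point fixed in the world has none). Each returns a list of dicts, best first, with "conf" (0 to 1); they miss things now and then, are a little off and sometimes report something else, mostly with a low value. They report only what shows in the picture. A call takes as long as a camera call. They do not tell look-alikes from the thing itself.
- ctrl.trace(thing, camera): "mask" (400x640 bool, what is visible of it) and "bbox" ([left, top, right, bottom] in pixels, round what is visible of it).
- ctrl.spot_point(thing, camera): "pixel" ([row, column] in pixels: a listed point, or the origin of a listed thing).
The state is a dict: "clock": time; "joint_pos": joint angles; "qvel": joint speeds; "tau": joint torques, N m; "tool_pos": TCP position; "orientation": TCP orientation; "force": force on the tool from outside, world axes, zero at the start; "moment": the same for the moment, N m; "opening": finger opening in m; "gripper_force": force on a finger pad.
Only numpy, scipy, OpenCV 4.12 (cv2) and the standard library are available. Lean on these libraries where they do the work, as an engineer would, in place of code of your own. Each camera call takes 0.05 s, during which the arm holds its last target. There are 200 camera calls.

## Task

The six plaster chips trimmed off the casts lie scattered over the plate of the grey tray. Take the scraper block by its wooden grip and wipe every chip over the plate's open edge into the trough, moving the chips with the scraper only and never with the fingers. Then stand the scraper back in its wooden rest, shut the trough's lid fully, and leave the other things on the desk where they are.

Things in the scene. Friction and masses are not known exactly. Their poses are not given: they have to be found in the camera images.
- tray: grey tray, fixed, 200 (x) x 285 mm (y). Origin: centre of its underside on the desk, z up. Plate: 34 mm above the desk, x -95..95, y -137.5..77.5 mm, with rims 7 mm high, 5 mm thick on both x sides and the -y side. At y = 77.5 its open edge drops into the trough: inside x -95..95, y 77.5..137.5 mm, floor at z = 8 mm; outer wall (5 mm) as high as the plate.
- lid (a joint): aluminium lid of the trough, 200 x 68 x 4 mm; its hinge line runs along tray x at tray y = 142.5, z = 35 mm. Angle in rad: 0 is shut (flat over the trough), grows as the lid opens up and outwards, 1.57 upright, stop at 2.0 (leaning outwards). The hinge is stiff: the lid stays where it is left.
- lid_edge (a point): middle of the free edge of the lid, 68 mm from the hinge line, where a black thumb tab, 44 mm long, stands out 13 mm further
- scraper: scraper block: black rubber sole 112 x 24 x 11 mm, above it an aluminium carrier 112 x 28 x 5 mm, on top a light wooden grip 84 x 20 mm with rounded edges, from 15 to 49 mm above the underside. Origin: centre of the underside; x along its 112 mm length, z up. It stands in its rest at the start.
- rest: scraper rest: low dark wooden tray lined with cork, fixed to the desk on the right; inside 124 x 40 mm (x, y), floor 6 mm above the desk, walls 6 mm thick, 14 mm high. Origin: centre of its underside; x along its length.
- chip_1: off-white broken plaster chip, about 24 x 20 mm and 10 mm thick, lying on the tray's plate; origin at its middle
- chip_2: off-white broken plaster chip, about 24 x 20 mm and 11 mm thick, lying on the tray's plate; origin at its middle
- chip_3: off-white broken plaster chip, about 24 x 20 mm and 9 mm thick, lying on the tray's plate; origin at its middle
- chip_4: off-white broken plaster chip, about 24 x 20 mm and 10 mm thick, lying on the tray's plate; origin at its middle
- chip_5: off-white broken plaster chip, about 24 x 20 mm and 12 mm thick, lying on the tray's plate; origin at its middle
- chip_6: off-white broken plaster chip, about 24 x 20 mm and 9 mm thick, lying on the tray's plate; origin at its middle
- clear_jar: clear plastic jar with a grey lid, 58 mm across, 98 mm high, standing to the far right; leave alone
- stapler: stapler with blue arm, 36 x 140 x 43 mm, lying on the right; leave alone
- powder_brush: brush with red handle, 17 x 144 x 17 mm, lying near the robot; leave alone
- marker: white marker pen with black cap, 17 x 135 x 16 mm, lying on the far right of the desk; leave alone
- sample_tube: sample tube with red cap, 17 x 80 x 17 mm, lying near the robot on the left; leave alone
Mind the look-alikes: they are no part of the job. There is more than one size of the scraper; the one meant has the size given above.

How it is judged:
By the outcome, as a careful person would: the job done as asked, in the order asked, and still so for the second after the job is handed in, with the robot touching nothing.
It also fails if it takes over 72 s, if anything falls off the work surface, if the arm or the gripper's body presses on something with over 40 N, if the wrist force passes 120 N, or if a joint passes its speed limit or range.

## Working session

There is one attempt and no reset: what is moved stays moved. The work goes in short steps, Python scripts to look and compute and a tool call to move; the robot and the scene stay as the last step left them, time stands still between calls to the robot, and variables do not carry over. Pictures are saved under pics/ and viewed, at most 11 in all, crops included, and the job is handed in when it is done.

Besides the shell and the picture viewer there is one more tool, called after "Call:" by a JSON object that holds its "api" and its "payload", one argument or row to a line. send_rows: Moves the arm, as the interface text tells. Its arguments: {"type":"object","properties":{"increments":{"type":"array"},"jaw":{"type":"number"}},"required":["increments"]}

```bash
mkdir -p pics
cat > h.py <<'E'
import numpy as np, cv2
from plant import ctrl
def snap(n,f):
    im=ctrl.snapshot(n); cv2.imwrite('pics/'+f,im[:,:,::-1]); return im
def cal(n):
    c=ctrl.calibration(n); return np.array(c['mtx']),np.array(c['eye']),np.array(c['attitude']),c
def px2w(n,row,col,z):
    K,e,A,c=cal(n); 
    from scipy.spatial.transform import Rotation as R
    M=A if A.shape==(3,3) else R.from_euler('xyz',A,degrees=True).as_matrix()
    d=np.linalg.inv(K)@[col,row,1]; d=M@np.array([d[0],-d[1],-d[2]])
    return e+d*(z-e[2])/d[2]
def w2px(n,p):
    K,e,A,c=cal(n)
    from scipy.spatial.transform import Rotation as R
    M=A if A.shape==(3,3) else R.from_euler('xyz',A,degrees=True).as_matrix()
    q=M.T@(np.array(p)-e); u=K@[q[0],-q[1],-q[2]]; return u[1]/u[2],u[0]/u[2]
E
python3 - <<'E'
from h import *
for n in('top','side'):
    snap(n,n+'0.png'); print(n,ctrl.calibration(n))
    for t in('scraper','rest','tray','lid','chip_1'):
        for d in ctrl.trace(t,n)[:8]:
            m=d['mask'].astype(np.uint8); p=cv2.minAreaRect(cv2.findNonZero(m)); print(t,round(d['conf'],2),d['bbox'],np.round(p[0],1),np.round(p[1],1),round(p[2],1))
    for t in('scraper','rest','tray','lid_edge','chip_1'):
        print(t,[(round(d['conf'],2),np.round(d['pixel'],1).tolist()) for d in ctrl.spot_point(t,n)[:8]])
print(ctrl.get_obs(), ctrl.grasp_offset)
E
```

```text
top {'mtx': array([[437.78052326,   0.        , 315.88324447],
       [  0.        , 437.78052326, 194.58425563],
       [  0.        ,   0.        ,   1.        ]]), 'eye': array([ 0.41394653, -0.12951786,  1.30272006]), 'attitude': array([  4.6208132 ,   0.5420843 , -89.47361139])}
scraper 0.68 [370.1, 169.4, 391.2, 206.0] [379.  187.5] [37.6  9.9] 72.5
scraper 0.44 [387.1, 236.1, 411.2, 248.4] [398.9 239.1] [ 7.  25.6] 71.6
rest 0.67 [363.4, 160.6, 390.6, 211.5] [378.8 186.9] [45.9 18.4] 72.1
rest 0.51 [335.2, 245.5, 371.1, 262.5] [352.2 252.9] [43.6  5.1] 31.8
tray 0.67 [206.7, 133.7, 337.1, 233.3] [272.5 183.7] [116.4  72.6] 12.8
lid 0.88 [209.2, 139.2, 241.5, 204.4] [224.9 171.6] [16.  69.6] 14.5
chip_1 0.37 [264.6, 175.3, 273.3, 182.3] [268.  177.5] [7. 4.] 90.0
scraper [(0.9, [192.5, 374.8]), (0.47, [239.4, 399.6])]
rest [(0.72, [247.6, 205.1]), (0.69, [187.7, 377.5]), (0.46, [257.8, 352.3])]
tray [(0.95, [183.5, 280.8]), (0.24, [187.6, 379.9])]
lid_edge [(0.84, [170.0, 218.3]), (0.61, [249.1, 201.4]), (0.21, [160.3, 276.5])]
chip_1 [(0.62, [205.6, 273.9]), (0.61, [160.6, 277
[... 1340 characters left out ...]
 [213.6, 266.4])]
{'clock': 1.1, 'joint_pos': array([-4.91526409e+01,  2.05455700e+01,  6.81543335e-01, -2.53131783e-04,
       -7.01340653e+01, -1.65068247e+01]), 'qvel': array([-0.10031241,  0.01255384, -0.024168  , -0.01392721, -0.11487425,
       -0.02402587]), 'tau': array([-2.27203845e-04, -5.82405388e+01,  2.93296355e+01,  7.00224683e+00,
        1.25753283e-02,  1.04707087e-05]), 'tool_pos': array([ 0.27818678, -0.61499355,  0.22656621]), 'orientation': array([-1.79998238e+02,  7.70400196e-04, -1.55659552e+02]), 'force': array([ 1.21955323, -0.55730124,  0.31926163]), 'moment': array([-0.00062429,  0.00899151,  0.04509098]), 'gripper_force': 0.0, 'opening': 0.0874086618053583} 0.0188
```

View pics/top0.png

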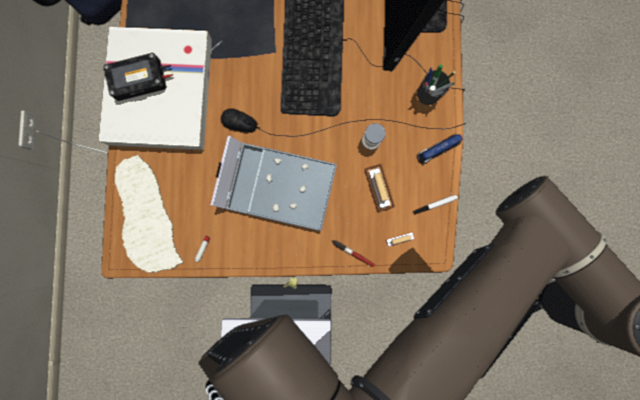

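View pics/side0.png

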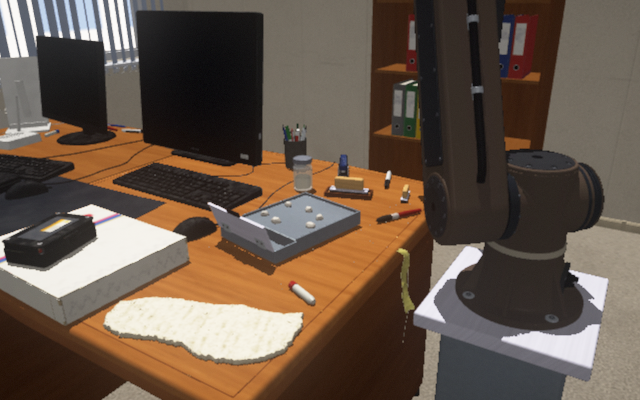

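The top picture shows the tray (cols 207-337, rows 134-233) with its lid open on the left. The scraper stands in its rest at (379,187), and a smaller look-alike lies at (399,239). I'll fit the poses next.

```bash
cat > fit.py <<'E'
from h import *
from scipy.optimize import minimize
S=cv2.imread
im=cv2.imread('pics/top0.png')[125:255,200:420]
cv2.imwrite('pics/crop0.png',cv2.resize(im,None,fx=3.6,fy=3.6,interpolation=cv2.INTER_CUBIC))
chips={}
for n in('top','side'):
    print(n,[np.round(px2w(n,*d['pixel'],0.039),4)[:2].tolist() for d in ctrl.spot_point('chip_1',n)])
print('rest',[px2w(n,*ctrl.spot_point('rest',n)[i]['pixel'],0.0).round(4)[:2] for n,i in(('top',1),('side',0))])
print('scr',[px2w(n,*ctrl.spot_point('scraper',n)[0]['pixel'],0.006).round(4)[:2] for n in('top','side')])
print('tray',[px2w(n,*ctrl.spot_point('tray',n)[0]['pixel'],0.0).round(4)[:2] for n in('top','side')])
E
python3 fit.py
```

```text
top [[0.483, 0.0045], [0.6145, -0.0023], [0.5601, 0.0128], [0.5418, -0.0738], [0.6078, -0.0899], [0.4766, -0.0578]]
side [[0.5342, -0.0831], [0.4799, -0.0066], [0.4815, -0.0478], [0.6036, -0.0832], [0.5599, 0.0209], [0.6044, 0.0018]]
rest [array([ 0.5413, -0.3   ]), array([ 0.5328, -0.3063])]
scr [array([ 0.5263, -0.2912]), array([ 0.5592, -0.3223])]
tray [array([ 0.5515, -0.0109]), array([ 0.5452, -0.0294])]
```

View pics/crop0.png

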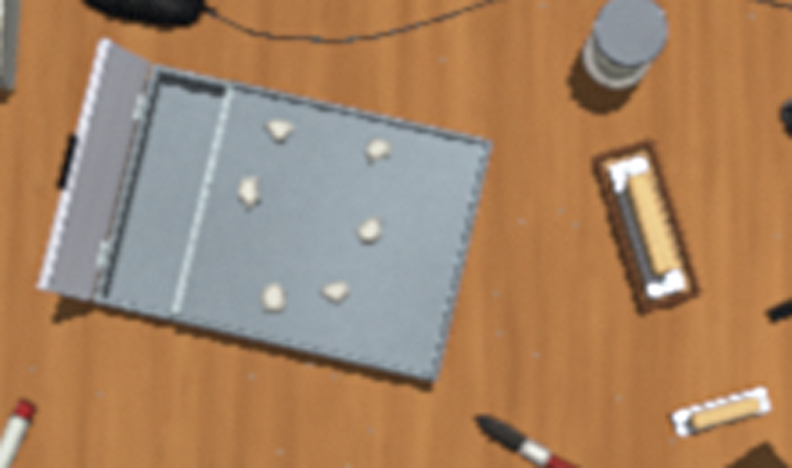

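```bash
cat > fit2.py <<'E'
from h import *
from scipy.optimize import least_squares
P=lambda u,v,z: px2w('top',125+v/3.6,200+u/3.6,z)[:2]
def rig(W,L):
    f=lambda p:(np.array([[np.cos(p[2]),-np.sin(p[2])],[np.sin(p[2]),np.cos(p[2])]])@np.array(L).T).T+p[:2]-np.array(W)
    s=least_squares(lambda p:f(p).ravel(),[.55,0,0 if L is TL else 1.3]); print(s.x[:2].round(4),np.degrees(s.x[2]).round(2),(f(s.x)*1000).round(1).tolist())
    return s.x
TL=[[.1,-.1425],[-.1,-.1425],[.095,.0775],[-.095,.0775],[.1,.1425],[-.1,.1425]]
t=rig([P(492,143,.041),P(435,380,.041),P(229,88,.034),P(178,312,.034),P(155,68,.034),P(100,300,.034)],TL)
RL=[[.068,.026],[.068,-.026],[-.068,-.026],[-.068,.026]]
r=rig([P(596,158,.014),P(652,144,.014),P(697,292,.014),P(640,312,.014)],RL)
g=np.array([P(632,178,.049),P(652,172,.049),P(684,263,.049),P(664,272,.049)]);print('grip',g.mean(0))
c=lambda p,w:np.array([[np.cos(p),np.sin(p)],[-np.sin(p),np.cos(p)]])@w
C=[c(t[2],P(u,v,.039)-t[:2]) for u,v in((279,129),(377,150),(248,191),(370,230),(274,297),(336,291))]
print('chips tray',np.round(np.array(C)*1000))
print('lid', [px2w('top',125+v/3.6,200+u/3.6,.1).round(3) for u,v in((106,40),(42,290),(66,165))])
np.save('t.npy',t)
# side check
from itertools import product
R=np.array([[np.cos(t[2]),-np.sin(t[2])],[np.sin(t[2]),np.cos(t[2])]])
im=cv2.imread('pics/side0.png')
for l,z in zip(TL,[.041,.041,.034,.034,.034,.034]):
    q=w2px('side',[*(R@l+t[:2]),z]); cv2.circle(im,(round(q[1]*8),round(q[0]*8)),10,(0,0,255),-1,shift=3)
R=np.array([[np.cos(r[2]),-np.sin(r[2])],[np.sin(r[2]),np.cos(r[2])]])
for l in RL:
    q=w2px('side',[*(R@l+r[:2]),.014]); cv2.circle(im,(round(q[1]*8),round(q[0]*8)),10,(0,0,255),-1,shift=3)
cv2.imwrite('pics/s1.png',cv2.resize(im[160:275,200:420],None,fx=3.6,fy=3.6))
E
python3 fit2.py
```

```text
[ 0.5389 -0.0179] -12.54 [[2.1, -2.5], [-2.0, -3.5], [0.4, -1.0], [-2.0, 2.6], [3.4, 0.6], [-1.9, 3.8]]
[ 0.5396 -0.304 ] 16.36 [[1.9, 3.0], [4.5, -0.8], [-4.2, -2.7], [-2.1, 0.6]]
grip [ 0.54030319 -0.30869796]
chips tray [[ 70.  30.]
 [ 71. -51.]
 [ 15.  43.]
 [  7. -61.]
 [-63.   2.]
 [-47. -45.]]
lid [array([0.673, 0.126, 0.1  ]), array([0.478, 0.17 , 0.1  ]), array([0.575, 0.154, 0.1  ])]
```

View pics/s1.png

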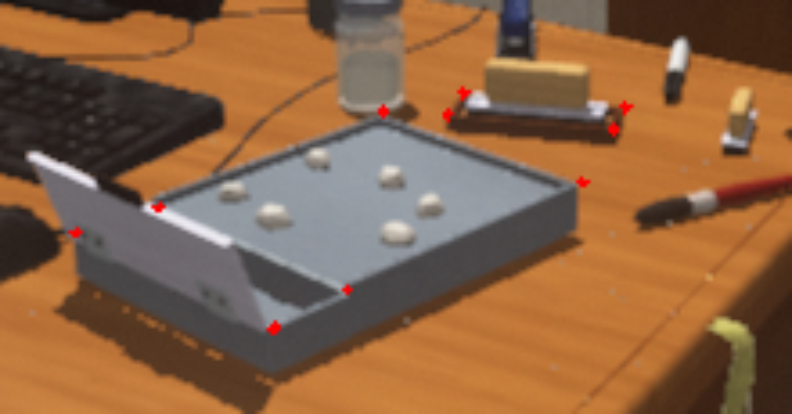

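The side view confirms the fit: the tray lies at (0.539,-0.018) with yaw -12.5°, and the rest at about (0.538,-0.305) with yaw about 17°. I'll approach the scraper now.

Call:
{"api": "send_rows", "payload": {
  "increments": [
    [[0.1,0.1,0,-0.03],[0.3,0.3,0,-0.06],[0.5,0.5,0,-0.09],[0.7,0.7,0,-0.09],[0.9,0.9,0,-0.09],[1,1,0,-0.09],[1,1,0,-0.09]]
  ],
  "jaw": 1
}}

```text
clock: 2.38
tool_pos: [0.4797, -0.4135, 0.2266]
orientation: [-180.0, 0.0, -163.2]
force: [0.2, -1.1, -0.4]
opening: 0.0876
gripper_force: 0.0
```

Run:
```python
from h import *
P=lambda u,v,z: px2w('top',125+(v+.5)/3.6-.5,200+(u+.5)/3.6-.5,z)[:2]
g=np.array([P(632,178,.055),P(652,172,.055),P(684,263,.055),P(664,272,.055)]);print('grip',g.mean(0), g)
d=g[0]+g[1]-g[2]-g[3]; print(np.degrees(np.arctan2(d[1],d[0])))
print(P(624,75,0),P(640,30,.098))
# lid angle from hinge and free edge, per side camera
o=ctrl.get_obs();print(o['tool_pos'],o['orientation'],o['clock'])
```

```text
grip [ 0.54072771 -0.30681241] [[ 0.57507474 -0.28627336]
 [ 0.58001434 -0.30219033]
 [ 0.50755333 -0.32731922]
 [ 0.50026845 -0.31146675]]
18.865661032957767
[ 0.66883154 -0.28665334] [ 0.6850454  -0.28725881]
[ 0.47969106 -0.41347127  0.22657819] [-1.79995259e+02  1.31278261e-02 -1.63224072e+02] 2.375
```

Call:
{"api": "send_rows", "payload": {
  "increments": [
    [[0.1,0.18,0,0.01],[0.2,0.36,-0.1,0.01],[0.3,0.54,-0.3,0.01],[0.3,0.54,-0.55,0.01],[0.3,0.54,-0.7,0.01],[0.3,0.54,-0.7,0.01]]
  ]
}}

```text
clock: 3.12
tool_pos: [0.5361, -0.3072, 0.0843]
orientation: [179.8, -0.3, -162.6]
force: [0.7, -0.7, 1.2]
opening: 0.0874
gripper_force: 0.0
```

Run:
```python
from h import *
a=snap('side','a.png')[120:240,270:420];b=snap('top','b.png')[140:260,300:450]
cv2.imwrite('pics/c1.png',cv2.resize(np.hstack([a,b])[:,:,::-1],(800,320),interpolation=cv2.INTER_CUBIC))
print(ctrl.get_obs()['tool_pos'])
```

```text
[ 0.53847511 -0.30794104  0.08758268]
```

View pics/c1.png

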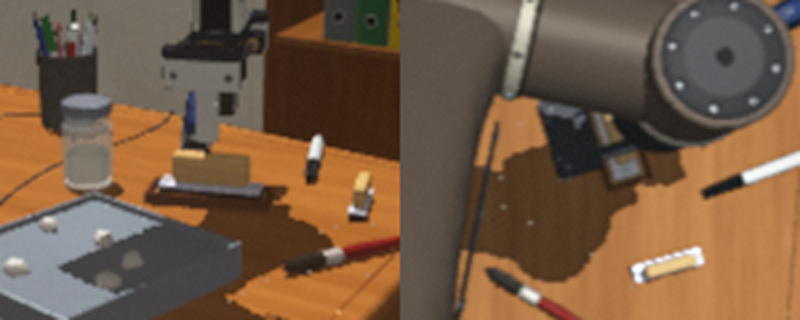

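Run:
```python
from h import *
for p in((.5385,-.308,.055),(.5385,-.308,.038),(.538,-.303,.038),(.533,-.308,.038),(.53,-.305,.038)): print(p,np.round(w2px('side',p),1))
y=np.radians(17.5);u=np.array([np.cos(y),np.sin(y),0]);c=np.array([.5385,-.308,.055])
for s in(-.042,.042): print(np.round(w2px('side',c+s*u),1))
a=cv2.imread('pics/a.png');r=a[180:188,325:380].astype(int).mean(0); print([(325+i,*map(int,v)) for i,v in enumerate(r) if i<15 or i>32])
```

```text
(0.5385, -0.308, 0.055) [176.6 349.8]
(0.5385, -0.308, 0.038) [182.1 349.7]
(0.538, -0.303, 0.038) [182.7 349. ]
(0.533, -0.308, 0.038) [182.5 351.4]
(0.53, -0.305, 0.038) [183.  351.8]
[177.7 364.1]
[175.6 335.6]
[(325, 56, 118, 190), (326, 56, 117, 190), (327, 55, 115, 185), (328, 53, 108, 176), (329, 56, 109, 174), (330, 75, 123, 184), (331, 97, 139, 194), (332, 106, 146, 197), (333, 104, 146, 198), (334, 92, 127, 171), (335, 70, 97, 120), (336, 57, 87, 113), (337, 56, 88, 113), (338, 56, 87, 113), (339, 56, 87, 113), (358, 55, 89, 116), (359, 56, 89, 115), (360, 56, 89, 116), (361, 55, 87, 114), (362, 53, 84, 109), (363, 52, 93, 138), (364, 54, 112, 179), (365, 55, 118, 191), (366, 55, 118, 191), (367, 55, 118, 191), (368, 55, 118, 192), (369, 54, 119, 192), (370, 55, 119, 192), (371, 55, 118, 192), (372, 55, 120, 192), (373, 55, 120, 193), (374, 55, 119, 193), (375, 55, 120, 192), (376, 56, 120, 193), (377, 55, 120, 193), (378, 55, 120, 192), (379, 56, 120, 193)]
```

The image shows the scraper centre where I computed it, to within about 2 mm. I'll go down and grip.

Call:
{"api": "send_rows", "payload": {
  "increments": [
    [[0,0,-0.1,0],[0,0,-0.2,0],[0,0,-0.28,0],[0,0,-0.28,0],[0,0,-0.28,0]]
  ]
}}

```text
clock: 3.85
tool_pos: [0.5389, -0.3073, 0.0316]
orientation: [-179.9, 0.1, -162.5]
force: [0.6, -0.2, 0.8]
opening: 0.0877
gripper_force: 0.0
```

Call:
{"api": "send_rows", "payload": {
  "increments": [
    [[0,0,0,0],[0,0,0,0],[0,0,0,0],[0,0,0,0],[0,0,0,0],[0,0,0,0]]
  ],
  "jaw": 0
}}

```text
clock: 4.6
tool_pos: [0.5382, -0.307, 0.0305]
orientation: [180.0, -0.0, -162.5]
force: [0.3, 0.3, -1.4]
opening: 0.0331
gripper_force: 0.0
```

Call:
{"api": "send_rows", "payload": {
  "increments": [
    [[0,0,0,0],[0,0,0,0],[0,0,0,0],[0,0,0,0]]
  ]
}}

```text
clock: 5.1
tool_pos: [0.5381, -0.307, 0.0305]
orientation: [180.0, -0.0, -162.5]
force: [-1.0, 0.0, -1.1]
opening: 0.0198
gripper_force: 30.0
```

Call:
{"api": "send_rows", "payload": {
  "increments": [
    [[0,0,0.1,0],[0,0,0.25,0],[0,0,0.4,0],[0,0,0.5,0],[0,0,0.5,0]]
  ]
}}

```text
clock: 5.72
tool_pos: [0.5392, -0.3073, 0.1323]
orientation: [-179.9, 0.2, -162.5]
force: [0.6, -0.4, -1.2]
opening: 0.0201
gripper_force: 30.0
```

Run:
```python
from h import *
o=ctrl.get_obs();p=o['tool_pos'];print(p,o['orientation'],o['joint_pos'])
t=np.load('t.npy');R=np.array([[np.cos(t[2]),-np.sin(t[2])],[np.sin(t[2]),np.cos(t[2])]]);print(np.degrees(t[2]))
for q in((34,-104),(34,-110),(34,70),(34,76),(-34,-104),(-34,70),(0,142.5),(0,200),(0,80)):
    w=t[:2]+R@(np.array(q)/1000); print(q,w.round(4),((w-p[:2])/.2).round(3))
print('tray y unit',R[:,1],'tray x unit',R[:,0])
```

```text
[ 0.53916446 -0.30734732  0.13228314] [-1.79890599e+02  1.61066414e-01 -1.62528352e+02] [-1.16721320e+01  1.96068201e+01 -1.38006294e+01  2.05443744e-02
 -5.63985981e+01 -6.08677147e+01]
-12.54465466576334
(34, -104) [ 0.5495 -0.1268] [0.052 0.903]
(34, -110) [ 0.5482 -0.1327] [0.045 0.873]
(34, 70) [0.5873 0.043 ] [0.241 1.752]
(34, 76) [0.5886 0.0489] [0.247 1.781]
(-34, -104) [ 0.4831 -0.112 ] [-0.28   0.977]
(-34, 70) [0.5209 0.0578] [-0.091  1.826]
(0, 142.5) [0.5698 0.1212] [0.153 2.143]
(0, 200) [0.5823 0.1773] [0.216 2.423]
(0, 80) [0.5563 0.0602] [0.085 1.838]
tray y unit [0.21720044 0.97612702] tray x unit [ 0.97612702 -0.21720044]
```

Call:
{"api": "send_rows", "payload": {
  "increments": [
    [[0.01,0.1,0,0],[0.02,0.3,0,-0.1],[0.03,0.5,0,-0.2],[0.04,0.7,0,-0.3],[0.05,0.85,0,-0.35],[0.05,0.885,0,-0.35],[0.05,0.885,-0.1,-0.35],[0.05,0.885,-0.2,-0.35],[0.05,0.885,-0.28,-0.35],[0.05,0.885,-0.32,-0.35],[0.05,0.885,-0.32,-0.35]]
  ]
}}

```text
clock: 7.1
tool_pos: [0.5478, -0.1301, 0.066]
orientation: [-180.0, -0.1, 167.4]
force: [0.1, -0.2, -1.1]
opening: 0.0196
gripper_force: 30.0
```

Run:
```python
from h import *
a=snap('side','d.png')[150:280,200:400];b=snap('top','e.png')[130:240,200:350]
a=cv2.resize(a,(800,520),interpolation=cv2.INTER_CUBIC)
cv2.imwrite('pics/c2.png',a[:,:,::-1]); print(ctrl.get_obs()['tool_pos'],ctrl.get_obs()['orientation'])
```

```text
[ 0.5485456  -0.13011397  0.06697759] [-1.79999937e+02  3.42877223e-02  1.67392686e+02]
```

View pics/c2.png

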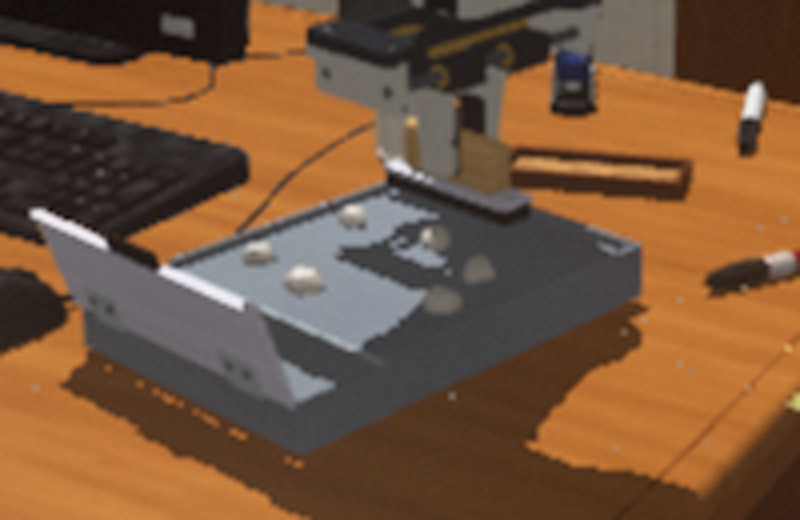

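The scraper hangs level over the near end of the plate, parallel to the rim, with its far end close to the +x rim at about (390,165). I'll shift it 3 mm inward and lower it.

Call:
{"api": "send_rows", "payload": {
  "increments": [
    [[-0.015,0.004,-0.01,0],[-0.015,0.004,-0.025,0],[-0.015,0.004,-0.035,0],[-0.015,0.004,-0.035,0]]
  ]
}}

```text
clock: 7.7
tool_pos: [0.5451, -0.1292, 0.0594]
orientation: [-180.0, -0.0, 167.4]
force: [0.3, 0.6, -0.4]
opening: 0.0198
gripper_force: 30.0
```

Call:
{"api": "send_rows", "payload": {
  "increments": [
    [[0.005,0.022,0,0],[0.013,0.06,0,0],[0.022,0.1,0,0],[0.031,0.14,0,0],[0.04,0.18,0,0],[0.049,0.22,0,0],[0.058,0.26,0,0],[0.067,0.3,0,0],[0.076,0.34,0,0],[0.085,0.38,0,0],[0.093,0.42,0,0],[0.102,0.46,0,0]]
  ]
}}

```text
clock: 9.2
tool_pos: [0.5656, -0.0367, 0.0595]
orientation: [-180.0, -0.0, 167.4]
force: [0.1, -0.1, -1.4]
opening: 0.0196
gripper_force: 30.0
```

Call:
{"api": "send_rows", "payload": {
  "increments": [
    [[0.009,0.04,0,0],[0.018,0.08,0,0],[0.027,0.12,0,0],[0.036,0.16,0,0],[0.045,0.2,0,0],[0.053,0.24,0,0],[0.062,0.28,0,0],[0.071,0.32,0,0],[0.08,0.36,0,0],[0.089,0.4,0,0],[0.095,0.425,0,0],[0.095,0.425,0,0]]
  ]
}}

```text
clock: 10.7
tool_pos: [0.5847, 0.0482, 0.0595]
orientation: [180.0, 0.0, 167.4]
force: [-0.0, -0.5, -1.1]
opening: 0.0198
gripper_force: 30.0
```

Run:
```python
from h import *
a=snap('side','f.png')[150:280,200:400]
a=cv2.resize(a,(800,520),interpolation=cv2.INTER_CUBIC)
cv2.imwrite('pics/c3.png',a[:,:,::-1]); print(ctrl.get_obs()['tool_pos'])
```

```text
[0.58451589 0.04793168 0.05950885]
```

View pics/c3.png

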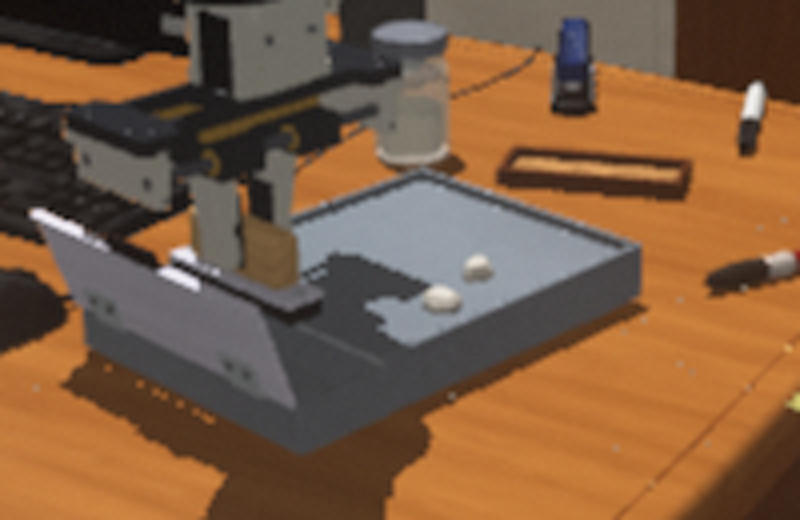

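Four chips are gone from the plate. The two left are at (440,297) and (477,265), both on the -x side. Now I'll go back for the second stroke.

Call:
{"api": "send_rows", "payload": {
  "increments": [
    [[0,0,0.1,0],[0,0,0.2,0],[-0.1,-0.16,0.2,0],[-0.25,-0.4,0.2,0],[-0.4,-0.64,0.2,0],[-0.49,-0.78,0.2,0],[-0.49,-0.78,0.2,0],[-0.49,-0.78,0.1,0],[-0.49,-0.78,0.04,0],[-0.49,-0.78,0.01,0],[-0.49,-0.78,0,0],[-0.49,-0.78,0,0]]
  ]
}}

```text
clock: 12.25
tool_pos: [0.4868, -0.108, 0.0597]
orientation: [-180.0, 0.0, 167.4]
force: [-0.3, 0.4, -1.0]
opening: 0.0198
gripper_force: 30.0
```

Call:
{"api": "send_rows", "payload": {
  "increments": [
    [[0.005,0.022,0,0],[0.013,0.06,0,0],[0.022,0.1,0,0],[0.031,0.14,0,0],[0.04,0.18,0,0],[0.049,0.22,0,0],[0.058,0.26,0,0],[0.067,0.3,0,0],[0.076,0.34,0,0],[0.085,0.38,0,0],[0.093,0.42,0,0],[0.102,0.46,0,0]]
  ]
}}

```text
clock: 13.75
tool_pos: [0.5071, -0.0157, 0.0596]
orientation: [180.0, -0.0, 167.4]
force: [-0.6, 0.4, -0.6]
opening: 0.0198
gripper_force: 30.0
```

Call:
{"api": "send_rows", "payload": {
  "increments": [
    [[0.009,0.04,0,0],[0.018,0.08,0,0],[0.027,0.12,0,0],[0.036,0.16,0,0],[0.045,0.2,0,0],[0.053,0.24,0,0],[0.062,0.28,0,0],[0.071,0.32,0,0],[0.08,0.36,0,0],[0.088,0.39,0,0],[0.088,0.39,0,0]]
  ]
}}

```text
clock: 15.12
tool_pos: [0.5247, 0.0622, 0.0595]
orientation: [180.0, 0.0, 167.4]
force: [-0.5, 0.3, -1.6]
opening: 0.02
gripper_force: 30.0
```

Call:
{"api": "send_rows", "payload": {
  "increments": [
    [[0,0,0.1,0],[0,0,0.3,0],[0,-0.1,0.36,0],[0,-0.3,0.36,0.05],[0,-0.6,0.36,0.1],[0,-0.9,0.36,0.2],[0,-1,0.36,0.3],[0,-1,0.36,0.35],[0,-1,0.36,0.35]]
  ]
}}

```text
clock: 16.25
tool_pos: [0.5237, -0.1392, 0.131]
orientation: [180.0, -0.1, -162.7]
force: [0.4, -1.0, -1.2]
opening: 0.0201
gripper_force: 30.0
```

Run:
```python
from h import *
a=snap('side','g.png')[150:280,200:400]
b=snap('top','g2.png')[125:245,200:345]
cv2.imwrite('pics/c4.png',np.vstack([cv2.resize(a,(480,300)),cv2.resize(b,(480,300),interpolation=cv2.INTER_CUBIC)])[:,:,::-1])
o=ctrl.get_obs();print(o['tool_pos'],o['orientation'],(np.array([.5381,-.307,.0305])-o['tool_pos'])/.2)
```

```text
[ 0.52410598 -0.13841676  0.13124972] [ 1.79984390e+02 -3.16549002e-02 -1.62659622e+02] [ 0.06997012 -0.84291618 -0.5037486 ]
```

View pics/c4.png

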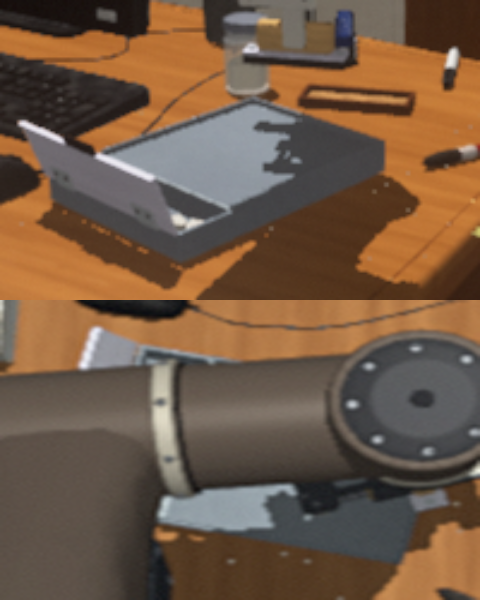

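The plate is clear and the chips are in the trough. Next I'll take the scraper back over its rest.

Call:
{"api": "send_rows", "payload": {
  "increments": [
    [[0.01,-0.1,0,0],[0.03,-0.3,0,0],[0.05,-0.55,0,0],[0.07,-0.75,0,0],[0.07,-0.84,0,0],[0.07,-0.84,0,0],[0.07,-0.84,-0.15,0],[0.07,-0.84,-0.25,0],[0.07,-0.84,-0.25,0],[0.07,-0.84,-0.25,0],[0.07,-0.84,-0.25,0]]
  ]
}}

```text
clock: 17.73
tool_pos: [0.5394, -0.306, 0.0828]
orientation: [-179.9, 0.1, -162.5]
force: [-0.7, 0.7, -1.0]
opening: 0.0201
gripper_force: 30.0
```

Call:
{"api": "send_rows", "payload": {
  "increments": [
    [[-0.005,-0.004,-0.08,0],[-0.005,-0.004,-0.15,0],[-0.005,-0.004,-0.2,0],[-0.005,-0.004,-0.23,0],[-0.005,-0.004,-0.25,0],[-0.005,-0.004,-0.255,0],[-0.005,-0.004,-0.255,0]]
  ]
}}

```text
clock: 18.6
tool_pos: [0.5378, -0.3071, 0.0308]
orientation: [-180.0, 0.0, -162.5]
force: [-0.3, -1.1, -1.3]
opening: 0.0197
gripper_force: 30.0
```

Call:
{"api": "send_rows", "payload": {
  "increments": [
    [[0,0,-0.001,0],[0,0,-0.001,0],[0,0,-0.001,0],[0,0,-0.001,0],[0,0,-0.001,0],[0,0,-0.001,0],[0,0,-0.001,0],[0,0,-0.001,0]]
  ],
  "jaw": 0.8
}}

```text
clock: 19.6
tool_pos: [0.5376, -0.307, 0.0304]
orientation: [180.0, 0.0, -162.5]
force: [-0.2, 0.0, 0.4]
opening: 0.0699
gripper_force: 0.0
```

Call:
{"api": "send_rows", "payload": {
  "increments": [
    [[0,0,0.05,0],[0,0,0.15,0],[0,0,0.4,0],[0,0,0.7,0],[0,0,0.9,0],[-0.1,0.1,0.9,0],[-0.1,0.3,0.9,0],[-0.1,0.6,0.9,0],[-0.1,0.9,0.9,0],[-0.1,1,0.9,0]]
  ]
}}

```text
clock: 20.85
tool_pos: [0.5174, -0.1044, 0.2115]
orientation: [-180.0, 0.1, -162.4]
force: [0.2, 0.0, -0.0]
opening: 0.07
gripper_force: 0.0
```

Run:
```python
from h import *
a=snap('side','i.png');b=snap('top','i2.png')[140:230,330:430]
for d in ctrl.trace('scraper','side')[:2]+ctrl.trace('rest','side')[:1]+ctrl.trace('lid','side')[:1]: print(d['conf'],d['bbox'])
a=cv2.resize(a[150:270,200:400],(560,336),interpolation=cv2.INTER_CUBIC)
b=cv2.resize(b,(240,216),interpolation=cv2.INTER_CUBIC)
b=np.vstack([b,np.zeros((120,240,3),np.uint8)])
cv2.imwrite('pics/c5.png',np.hstack([a,b])[:,:,::-1])
o=ctrl.get_obs();print(o['tool_pos'],o['orientation'])
# predicted lid corners for angles in side view
t=np.load('t.npy');R=np.array([[np.cos(t[2]),-np.sin(t[2])],[np.sin(t[2]),np.cos(t[2])]])
for th in(1.6,1.7,1.8,1.9,2.0):
    print(th,[np.round(w2px('side',[*(t[:2]+R@[x,.1425-.068*np.cos(th)]),.035+.068*np.sin(th)])[::-1],1) for x in(-.1,.1)],[np.round(w2px('top',[*(t[:2]+R@[x,.1425-.068*np.cos(th)]),.035+.068*np.sin(th)])[::-1],1) for x in(-.1,.1)])
```

```text
0.94 [329.2, 175.9, 368.9, 198.2]
0.72 [211.0, 204.7, 276.8, 252.8]
0.85 [328.8, 189.5, 370.8, 197.5]
0.79 [206.0, 203.2, 277.5, 252.4]
[ 0.51762171 -0.10733292  0.21084578] [-1.79988362e+02  3.19710973e-02 -1.62528637e+02]
1.6 [array([273.5, 221.4]), array([217.6, 197.6])] [array([220.4, 207.6]), array([237.8, 137.7])]
1.7 [array([271. , 222.6]), array([215.2, 198.5])] [array([218.1, 207.1]), array([235.5, 137.2])]
1.8 [array([268.6, 224.1]), array([212.8, 199.8])] [array([215.8, 206.6]), array([233.3, 136.7])]
1.9 [array([266.2, 225.9]), array([210.6, 201.3])] [array([213.7, 206.1]), array([231.1, 136.4])]
2.0 [array([263.9, 227.9]), array([208.4, 203.1])] [array([211.7, 205.6]), array([229.1, 136.1])]
```

View pics/c5.png

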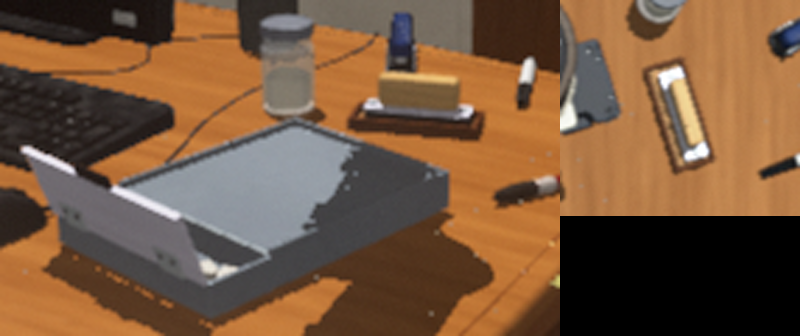

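The scraper stands in its rest, with the grip at (420,92), and the lid is at about 2.0 rad. Next I'll go behind the lid with shut fingers.

Call:
{"api": "send_rows", "payload": {
  "increments": [
    [[0.03,0.1,0,0.1],[0.08,0.3,0,0.2],[0.12,0.55,0,0.3],[0.17,0.8,0,0.4],[0.24,0.95,0,0.5],[0.25,1,0,0.6],[0.25,1,0,0.7],[0.25,1,0,0.7]]
  ],
  "jaw": 0
}}

```text
clock: 22.1
tool_pos: [0.5678, 0.0921, 0.2102]
orientation: [180.0, -0.0, -102.5]
force: [-0.7, -0.4, -0.5]
opening: 0.0013
gripper_force: 0.0
```

Call:
{"api": "send_rows", "payload": {
  "increments": [
    [[0.03,0.15,0,0],[0.07,0.35,0,0],[0.08,0.45,0,0],[0.08,0.45,0,0],[0.08,0.45,0,0]]
  ]
}}

```text
clock: 22.72
tool_pos: [0.5834, 0.1821, 0.2103]
orientation: [180.0, -0.0, -102.5]
force: [-0.2, -0.6, 0.6]
opening: 0.0004
gripper_force: 0.0
```

```bash
cat > st.py <<'E'
from h import *
import sys
o=ctrl.get_obs();p=o['tool_pos'];print(p,o['orientation'],o['opening'],o['force'])
t=np.load('t.npy');R=np.array([[np.cos(t[2]),-np.sin(t[2])],[np.sin(t[2]),np.cos(t[2])]])
print('tray frame',R.T@(p[:2]-t[:2]))
for a in sys.argv[1:]:
    y,z=map(float,a.split(',')); w=t[:2]+R@[0,y]; print(a,((np.array([*w,z])-p)/.2).round(3))
E
python3 st.py .205,.08 .16,.08 .15,.086 .133,.084 .117,.076 .105,.062 .1,.05
```

```text
[0.58338443 0.18213097 0.21028052] [ 1.79980255e+02 -2.06332504e-02 -1.02468148e+02] 0.00039255303366503183 [-0.23022954 -0.63125075  0.63852349]
tray frame [-5.34692102e-06  2.04932429e-01]
.205,.08 [ 0.     0.    -0.651]
.16,.08 [-0.049 -0.219 -0.651]
.15,.086 [-0.06  -0.268 -0.621]
.133,.084 [-0.078 -0.351 -0.631]
.117,.076 [-0.095 -0.429 -0.671]
.105,.062 [-0.109 -0.488 -0.741]
.1,.05 [-0.114 -0.512 -0.801]
```

Call:
{"api": "send_rows", "payload": {
  "increments": [
    [[0,0,-0.15,0],[0,0,-0.35,0],[0,0,-0.55,0],[0,0,-0.65,0],[0,0,-0.65,0]]
  ]
}}

```text
clock: 23.35
tool_pos: [0.5826, 0.1814, 0.079]
orientation: [179.9, -0.1, -102.5]
force: [-0.5, 0.8, 0.0]
opening: 0.0005
gripper_force: 0.0
```

Call:
{"api": "send_rows", "payload": {
  "increments": [
    [[-0.01,-0.04,0,0],[-0.019,-0.085,0,0],[-0.028,-0.125,0,0],[-0.035,-0.16,0,0],[-0.042,-0.19,0,0],[-0.049,-0.22,0,0],[-0.049,-0.22,0,0]]
  ]
}}

```text
clock: 24.22
tool_pos: [0.5734, 0.1384, 0.0802]
orientation: [180.0, -0.0, -102.4]
force: [0.7, 0.5, 0.2]
opening: 0.0006
gripper_force: 0.0
```

Call:
{"api": "send_rows", "payload": {
  "increments": [
    [[-0.006,-0.025,0.015,0],[-0.011,-0.05,0.03,0],[-0.017,-0.075,0.027,0],[-0.023,-0.1,0.023,0],[-0.029,-0.132,0.02,0],[-0.034,-0.15,0.01,0],[-0.04,-0.18,-0.005,0],[-0.046,-0.21,-0.02,0]]
  ]
}}

```text
clock: 25.22
tool_pos: [0.5644, 0.0966, 0.0761]
orientation: [180.0, -0.0, -102.4]
force: [0.1, 0.6, -0.1]
opening: 0.0006
gripper_force: 0.5
```

```bash
python3 st.py .105,.062 .1,.05 .098,.041
python3 - <<'E'
from h import *
a=snap('side','j.png')
cv2.imwrite('pics/c6.png',cv2.resize(a[150:270,180:380],(600,360),interpolation=cv2.INTER_CUBIC)[:,:,::-1])
E
```

```text
[0.56438945 0.09660027 0.07607421] [ 1.79989721e+02 -6.64919529e-03 -1.02374062e+02] 0.0005949291708504524 [ 0.1426582   0.60859055 -0.07192873]
tray frame [3.04467497e-05 1.17317880e-01]
.105,.062 [-0.014 -0.06  -0.07 ]
.1,.05 [-0.019 -0.084 -0.13 ]
.098,.041 [-0.021 -0.094 -0.175]
```

View pics/c6.png

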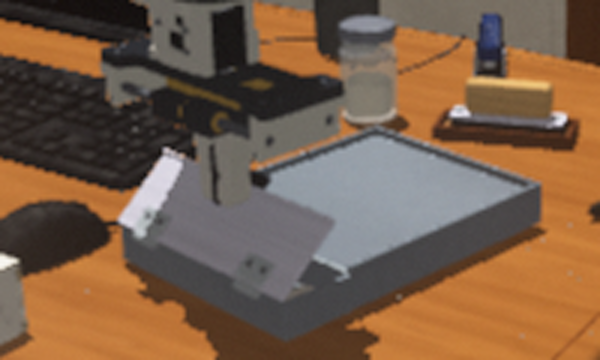

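The lid is following the finger past upright. I'll keep going down along the arc.

Call:
{"api": "send_rows", "payload": {
  "increments": [
    [[-0.005,-0.02,-0.02,0],[-0.01,-0.04,-0.045,0],[-0.014,-0.06,-0.07,0],[-0.017,-0.074,-0.1,0],[-0.019,-0.084,-0.13,0],[-0.02,-0.09,-0.15,0],[-0.021,-0.094,-0.17,0],[-0.021,-0.094,-0.17,0]]
  ]
}}

```text
clock: 26.28
tool_pos: [0.56, 0.078, 0.0419]
orientation: [180.0, -0.0, -102.4]
force: [0.1, 0.2, 0.2]
opening: 0.0005
gripper_force: 0.0
```

Call:
{"api": "send_rows", "payload": {
  "increments": [
    [[0,0,-0.004,0],[0,0,-0.008,0],[0,0,-0.012,0],[0,0,-0.012,0],[0,0,-0.012,0]]
  ]
}}

```text
clock: 26.9
tool_pos: [0.5604, 0.0782, 0.0403]
orientation: [-180.0, 0.0, -102.4]
force: [-1.8, -0.4, 5.7]
opening: 0.0009
gripper_force: 2.7
```

Call:
{"api": "send_rows", "payload": {
  "increments": [
    [[0,0,-0.005,0],[0,0,-0.01,0],[0,0,-0.01,0],[0,0,-0.01,0]]
  ]
}}

```text
clock: 27.4
tool_pos: [0.5605, 0.0782, 0.04]
orientation: [-179.9, 0.0, -102.3]
force: [-8.5, 0.1, 21.5]
opening: 0.0008
gripper_force: 11.2
```

Call:
{"api": "send_rows", "payload": {
  "increments": [
    [[0,0,0.02,0],[0,0,0.1,0],[0,0,0.3,0],[0,0,0.6,0],[0,0,0.8,0],[0,-0.2,0.9,0],[0,-0.5,0.9,0],[0,-0.8,0.9,0],[0,-0.9,0.9,0]]
  ]
}}

```text
clock: 28.52
tool_pos: [0.5599, -0.1045, 0.2187]
orientation: [-180.0, -0.0, -102.5]
force: [-0.0, 0.6, 0.7]
opening: 0.0001
gripper_force: 0.0
```

Run:
```python
from h import *
a=snap('side','k.png')
cv2.imwrite('pics/c7.png',cv2.resize(a[150:280,180:440],(800,400),interpolation=cv2.INTER_CUBIC)[:,:,::-1])
```

```text
(no output)
```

View pics/c7.png

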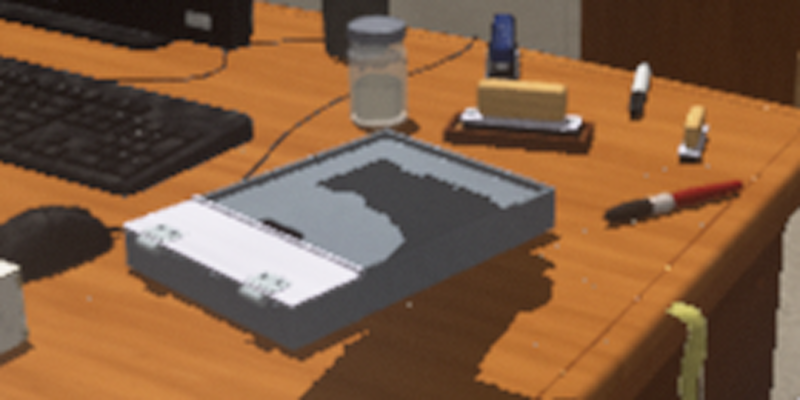

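The lid lies flat and shut with its tab at (285,228), the plate is clear, and the scraper is in its rest. I'll hand the job in.

```bash
python3 -c "
from plant import ctrl
print(ctrl.close_job())"
```

```text
the job is handed in; nothing more can be done
None
```

The job is handed in: the plate is clear with the chips wiped into the trough, the scraper is back in its rest and the lid is shut, at about 28.5 s on the clock; no verdict was returned.

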